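# Log the batch and hold the clip open on the recipe card

## Task

The batch is cooked: log it on the tally counter by swinging its sprung lever all the way to its stop and letting it spring fully back, then pick up the large steel spring clip by its tails, squeeze it wide open and hold it gaping around the free upright edge of the recipe card, one jaw on each side with the edge well inside the jaws and the card untouched, so that the cook can slip the batch note in. Finish while still holding the clip squeezed open there, still and in mid-air beside the card; do not shift the card stand, or the small clip, salt jar, tumbler and spice jar standing around.

Things in the scene. Friction and masses are not known exactly. Their poses are not given: they have to be found in the camera images.
- clip: large steel spring clip (clothes-peg action) lying on its side, 92 mm long, 30 mm tall, 65 g, pin upright. This is its left (+y) half; origin on the pin axis at the underside. Shut, +x is the line of symmetry from pin to jaw tips, which meet 53 mm ahead; the tails spread like a V to 39 mm behind the pin, 51 mm over their outsides. Each half turns 0.3 rad when squeezed, this frame too
- clip_jaw (a joint): opening angle between the halves: 0 shut by its spring, 0.6 rad fully squeezed (stop). Pressing the tail ends together (about 6 N; 20 N is safe) opens the jaws symmetrically. At 0.6 the tails are parallel, 26 mm over the outsides, ending 45 mm behind the pin; the jaw tips are 50 mm ahead of it with a 31 mm gape; between the jaws it is clear to 8 mm ahead of the pin
- clip_tails (a point): point midway between the tails, 36 mm behind the pin, at mid-height (15 mm): grip here with the pads over the tail ends. Exact while the clip is shut
- tip_left (a point): inner face of the left jaw's tip, at mid-height of the clip (15 mm above its underside)
- tip_right (a point): inner face of the right jaw's tip, at mid-height of the clip
- card_stand: loose wooden block, 100 (x) x 80 (y) x 28 mm tall, 0.8 kg with its card: a stiff pale card 3 mm thick, upright in the x-z plane along the block's middle, 160 mm long, from 15 to 118 mm above the counter. The card juts out to -x, its free edge 110 mm from the origin and 70 mm in front of the block. Origin: on the counter, in the card's plane, 10 mm to -x of the block's centre
- card_edge (a point): middle of the card's free upright edge, 66 mm above the counter; +x runs horizontally into the card, y across its thickness, z up. The edge runs 51 mm up and down from here
- counter: fixed desk tally counter, grey housing 85 x 80 x 57 mm tall on a steel plate 120 x 100 mm, with an upright lever coming out of the slot in the middle of its top. Origin: centre of the underside; the lever swings in its x-z plane
- lever (a joint): lever of the counter, hinged about the counter's y axis 45 mm above the work surface: 0 at rest (leaning 0.45 rad to the counter's -x, towards the robot), 0.9 rad at its stop (leaning 0.45 rad to +x). A spring returns it; about 3.5 N at the tip at the stop
- lever_tip (a point): centre of the white thumb pad (12 x 32 x 26 mm) at the end of the lever, 80 mm from its hinge and about 117 mm above the work surface at rest; the steel bar below it is 8 x 16 mm
- small_clip: smaller grey binder clip with two short steel tails, 50 x 22 x 16 mm, lying near the clip to be used; leave it. Origin: centre of its underside
- salt: small glass salt jar with metal cap, 42 mm across, 60 mm tall; leave it. Origin: centre of underside
- tumbler: steel tumbler, 72 mm across, 100 mm tall; leave it. Origin: centre of underside
- spice_jar: plastic spice jar, 70 mm across, 110 mm tall; leave it. Origin: centre of underside
Things that resemble listed ones, but are neither listed nor needed, are in the scene too. What is shaped like the counter but pink or purple is not meant.

How it is judged:
By the outcome, as a careful person would: the job done as asked, in the order asked, and still so for the second after the job is handed in, while the arm keeps its last pose, push and grip.
It also fails if it takes over 56 s, if anything falls off the work surface, if the arm or the gripper's body presses on something with over 40 N, if the wrist force passes 120 N, or if a joint passes its speed limit or range.

## Robot

A 7-joint arm with a two-finger parallel gripper is mounted at the origin on the work surface. World frame = base frame: x ahead of the robot, y to its left, z up, the work surface at z = 0. Lengths are in m, angles in rad, forces in N, time in s.
With the tool pointing down it reaches from about 0.4 to 0.85 m from the base axis. Payload 10.4 kg.
Tool frame: the origin (TCP) lies at the very end of the fingers, on their centre line; the grasp point (between the pads) lies r.tcp_to_grasp behind it (r.tcp_to_grasp is the distance from the TCP to the grasp point, in m); z points along the fingers, y is the line along which they close (so a half turn about z gives the same grasp; the last joint's range is limited). The gripper opens to 87 mm and grips with 3 to 60 N. Pads are 19 mm wide; open, the fingers measure 117 mm over their backs; the gripper's body (75 mm by 190 mm) begins 51 mm behind the grasp point.
Start: joints at [-0.023, 0.332, -0.065, 1.46, 0.022, 1.35, -0.088], TCP at [0.625, 0, 0.183] pointing down, gripper open.
Joint ranges: [-2.6, 2.6], [-0.5, 2.12], [-1.47, 1.34], [0.16, 2.42], [-1.27, 4.41], [0.06, 2.06], [-2.6, 2.6]. Speed limits (rad/s): [2.22, 2.22, 2.79, 2.79, 3.14, 3.14, 3.14].

## Interface

Orientations are given as a unit quaternion [x, y, z, w].
In Python, from bench import monitor, cams, ticket, r gives the robot as it stands.
- The arm moves only by the shell command python3 -m crank 'ROWS' [OPENING] [FORCE]. ROWS is a JSON object whose one key "steps" holds a list of rows, each a list of 2 entries, a list of its own where there are three numbers: the shift along the world's x, y, z in units of 25 mm (1.0 is 25 mm), then the turn, a rotation vector about the world's x, y, z in units of 5 degrees (1.0 is 5 degrees). In form: {"steps": [[[x, y, z], [ax, ay, az]], ...]}. A call has 1 to 10 rows; each row shifts and turns the commanded pose from where the row before left it; what a row does not reach is not made up. A row lasts 1/12 s, in which the tool goes at most 41.7 mm and 7.16 degrees, less where a joint would pass 70% of its speed; a pose out of reach is approached as far as the arm can. A call is refused whole if a number of a shift passes 1 or a number of a turn 1, either way. A call with a gripper value outside its range is refused whole. OPENING is the finger opening in mm, from 0 to 87, set as the call begins (- or left out, the last holds). The fingers move at their own pace and stop on an object; FORCE is the grip in N (left out, the last holds). Time passes only in rows, so rows that do not move let the fingers close. It gives the time, the measured TCP pose, the force, the opening and the grip force at its end, in the units of the state.
- monitor.read_state(): the state, without advancing time (a new reading comes with each control period).
- cams.camera(name): name is "scene" or "side" or "wrist"; returns a dict with "pixels" (384x512x3 uint8, blue, green, red), "z_map" (384x512 float32, m along the optical axis (not along the pixel's ray), 0 where there is no reading), "vfov" (degrees; the focal length in pixels is half the picture's height over the tangent of half this angle, whatever the lens; pixels are square), "cx", "cy" (the principal point, pixels), "k1" (the pictures are not rectified: a ray, as slopes to the right and down, at radius r is drawn at 1 + k1 r^2 times it, then the intrinsics apply), "T" (4x4, takes a point from camera to world coordinates). Camera axes: x right, y up, looking along -z (the intrinsics and any distortion apply to the point x, -y, -z); pixel columns grow to the right and rows downward; lengths in m; the calibration is good to about 2 mm. A picture is of the moment at which its call begins.
- ticket.close_job(): hands the job in; it is judged then, once.
The state is a dict: "time": time; "joint_positions": joint angles; "joint_vel": joint speeds; "joint_torque": joint torques, N m; "ee_pos": TCP position; "eef_rot": TCP orientation; "ft_force": force on the tool from outside, world axes, zero at the start; "torque": the same for the moment, N m; "width": finger opening in m; "grip_force": force on a finger pad.
Only numpy, scipy, OpenCV 4.12 (cv2) and the standard library are available. Lean on these libraries where they do the work, as an engineer would, in place of code of your own. Each camera call takes 0.05 s, during which the arm holds its last target. There are 200 camera calls.

## Working session

There is one attempt and no reset: what is moved stays moved. The work goes in short steps, Python scripts to look and compute and a shell command to move; the robot and the scene stay as the last step left them, time stands still between calls to the robot, and variables do not carry over. Pictures are saved under pics/ and viewed, at most 10 in all, crops included, and the job is handed in when it is done.

```bash
ls; mkdir -p pics; cat > h.py <<'E'
import numpy as np, cv2
from bench import monitor, cams, ticket, r
def cloud(c):
    h,w=c["z_map"].shape; f=h/2/np.tan(np.radians(c["vfov"])/2)
    K=np.array([[f,0,c["cx"]],[0,f,c["cy"]],[0,0,1.]])
    u,v=np.meshgrid(np.arange(w),np.arange(h))
    p=cv2.undistortPoints(np.stack([u,v],-1).reshape(-1,1,2).astype(np.float64),K,np.array([c["k1"],0,0,0,0.])).reshape(h,w,2)
    z=c["z_map"]; T=np.array(c["T"])
    d=np.stack([p[...,0],-p[...,1],-np.ones((h,w))],-1)
    P=(d*z[...,None])@T[:3,:3].T+T[:3,3]; P[z==0]=np.nan
    return P, d@T[:3,:3].T, T[:3,3]
def plane(D,o,z): return o+D*((z-o[2])/D[...,2])[...,None]
E
python3 - <<'E'
from h import *
for n in ("scene","side","wrist"):
    c=cams.camera(n); np.savez("pics/"+n+"0.npz",**c)
    cv2.imwrite(f"pics/{n}0.png",c["pixels"]); print(n,c["vfov"],c["cx"],c["cy"],c["k1"],np.round(c["T"],3).tolist(),(c["z_map"]>0).mean())
s=monitor.read_state(); print(s, r.tcp_to_grasp)
a=[cv2.imread(f"pics/{n}0.png") for n in ("scene","side")]
E
```

```text
pics
scene 44.12584629666085 263.1440477522773 193.55529384707285 -0.0897051559757509 [[0.56, -0.613, 0.558, 1.206], [0.828, 0.405, -0.387, -0.521], [0.011, 0.679, 0.734, 1.012], [0.0, 0.0, 0.0, 1.0]] 0.9962158203125
side 53.258210601992815 261.40099702166367 188.8440156974415 -0.009857389996618312 [[0.998, 0.023, -0.052, 0.488], [-0.055, 0.609, -0.791, -0.758], [0.014, 0.793, 0.609, 0.674], [0.0, 0.0, 0.0, 1.0]] 0.995941162109375
wrist 71.04775119736246 260.78386484377296 197.28488723059937 -0.03565067016144034 [[1.0, -0.0, 0.001, 0.624], [0.0, 0.957, 0.289, 0.079], [-0.001, -0.289, 0.957, 0.384], [0.0, 0.0, 0.0, 1.0]] 0.9959818522135416
{'time': 0.15, 'joint_positions': array([-0.02257673,  0.33269944, -0.06470384,  1.46070436,  0.02160763,
        1.34988109, -0.08847188]), 'joint_vel': array([-4.94467095e-05, -7.47131203e-04, -8.06192259e-04, -1.91658898e-03,
       -5.27433470e-04, -5.71863252e-04, -1.16617315e-04]), 'joint_torque': array([ 1.82067095e-03, -6.23630190e+01,  2.54254905e-02, -3.90143681e+01,
       -6.11935230e-02,  3.71907104e-02, -1.53469024e-06]), 'ee_pos': array([ 6.24693820e-01, -1.53155712e-05,  1.82274789e-01]), 'eef_rot': array([ 7.07097454e-01,  7.07115933e-01, -3.68612319e-04, -3.35350256e-04]), 'ft_force': array([0.31175928, 0.81823585, 0.57714984]), 'torque': array([-0.06667607,  0.01691938, -0.03954338]), 'grip_force': 0.0, 'width': 0.08708407355317196} 0.0187
```

View pics/scene0.png

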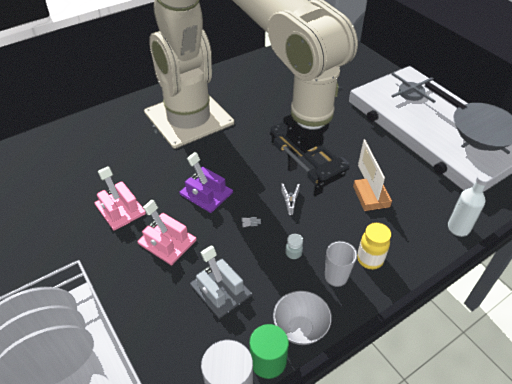

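View pics/side0.png

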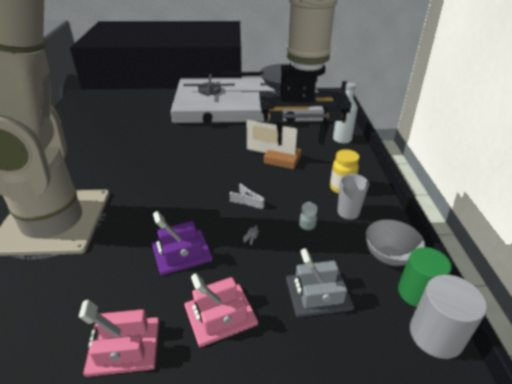

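View pics/wrist0.png

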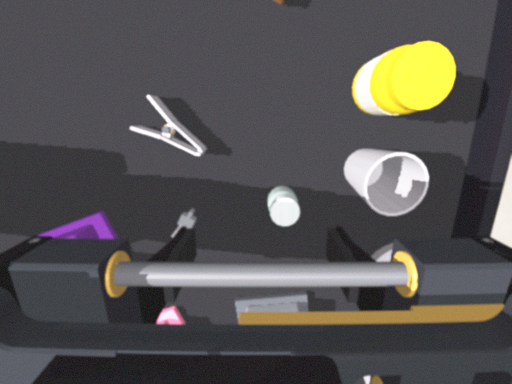

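The scene view shows the grey counter at (220,285), the clip at (290,198), the small clip at (251,222), the salt jar at (294,246) and the card stand at (372,180). In the side view these are at (320,290), (247,196), (251,235), (308,215) and (275,145). The wrist view shows the clip with its pin at (168,131), jaw tips at (202,152) and tails at (150,97) and (132,128).

```bash
python3 - <<'E'
from h import *
def load(n): return dict(np.load(f"pics/{n}0.npz"))
def blob(n,box,zr,hsv=None):
    c=load(n);P,D,o=cloud(c);u0,u1,v0,v1=box
    m=np.zeros(P.shape[:2],bool);m[v0:v1,u0:u1]=1
    m&=(P[...,2]>zr[0])&(P[...,2]<zr[1])
    if hsv is not None:
        H=cv2.cvtColor(c["pixels"],cv2.COLOR_BGR2HSV); m&=np.all((H>=hsv[0])&(H<=hsv[1]),-1)
    return P[m],m,P,D
def st(t,p): 
    (c,s,a)=cv2.minAreaRect(p[:,:2].astype(np.float32)*1000); print(t,len(p),"min",p.min(0).round(3),"max",p.max(0).round(3),"rect",np.round(c),np.round(s),round(a,1))
for n,b in dict(scene=(185,255,240,320),side=(283,357,245,315)).items():
    st(n+" counter plate+",blob(n,b,(.002,.3))[0]); st(n+" housing top",blob(n,b,(.05,.062))[0]); st(n+" lever",blob(n,b,(.07,.3))[0]); st(n+" lever pad",blob(n,b,(.1,.3))[0])
for n,b in dict(scene=(275,305,178,218),side=(226,268,180,212),wrist=(120,215,85,160)).items():
    p=blob(n,b,(.01,.06))[0]; st(n+" clip",p); print("z95",np.percentile(p[:,2],95))
for n,b in dict(scene=(350,393,140,212),side=(242,303,115,170)).items():
    p=blob(n,b,(.005,.033))[0]; st(n+" block",p)
    p=blob(n,b,(.035,.13))[0]; st(n+" card",p)
    top=p[p[:,2]>.105]; st(n+" cardtop",top)
    d=np.cov(p[:,:2].T); w,v=np.linalg.eigh(d); print("dir",v[:,1],np.degrees(np.arctan2(v[1,1],v[0,1])))
    q=(p[:,:2]-p[:,:2].mean(0))@v; print("mean",p.mean(0),"span",np.percentile(q,[1,99],axis=0), q.min(0),q.max(0), "std",w**.5)
for n,bs in dict(scene=dict(small=(240,263,215,228),salt=(284,305,233,260),tumb=(322,358,240,287),spice=(356,393,222,270)),side=dict(small=(243,260,224,245),salt=(298,320,201,232))).items():
    for k,b in bs.items(): st(n+" "+k,blob(n,b,(.006,.13))[0])
# big wrist crop with clip
c=load("wrist");cv2.imwrite("pics/wc.png",cv2.resize(c["pixels"][80:170,115:220],None,fx=6,fy=6,interpolation=cv2.INTER_CUBIC))
c=load("scene");cv2.imwrite("pics/sc.png",cv2.resize(c["pixels"][235:320,180:260],None,fx=7,fy=7,interpolation=cv2.INTER_CUBIC))
E
```

```text
scene counter plate+ 2673 min [ 0.469 -0.362  0.002] max [ 0.756 -0.106  0.133] rect [ 612. -243.] [182. 233.] 56.7
scene housing top 722 min [ 0.603 -0.301  0.05 ] max [ 0.693 -0.213  0.062] rect [ 648. -258.] [85. 87.] 5.2
scene lever 262 min [ 0.601 -0.275  0.07 ] max [ 0.643 -0.243  0.133] rect [ 619. -258.] [40. 32.] 23.8
scene lever pad 176 min [ 0.601 -0.275  0.1  ] max [ 0.626 -0.243  0.133] rect [ 614. -259.] [25. 32.] 3.4
side counter plate+ 3057 min [ 0.567 -0.311  0.002] max [ 0.758 -0.112  0.132] rect [ 663. -214.] [207. 175.] 84.3
side housing top 907 min [ 0.6   -0.301  0.05 ] max [ 0.691 -0.213  0.062] rect [ 646. -258.] [85. 88.] 6.4
side lever 187 min [ 0.6   -0.276  0.071] max [ 0.638 -0.244  0.132] rect [ 618. -262.] [31. 38.] 80.8
side lever pad 140 min [ 0.6   -0.276  0.104] max [ 0.622 -0.244  0.132] rect [ 611. -259.] [20. 34.] 8.3
scene clip 175 min [0.455 0.029 0.01 ] max [0.549 0.107 0.035] rect [501.  54.] [49. 98.] 43.3
z95 0.03164706139159746
side clip 350 min [0.456 0.028 0.01 ] max [0.548 0.107 0.034] rect [508.  60.] [52. 93.] 55.8
z95 0.0317106630867
[... 1069 characters left out ...]
91065  0.15820363]] [-0.21382716 -0.08374122] [0.02225768 0.19721984] std [0.02358212 0.0515088 ]
scene small 114 min [ 0.494 -0.103  0.006] max [ 0.53  -0.056  0.02 ] rect [512. -77.] [47. 25.] 61.6
scene salt 344 min [ 0.639 -0.06   0.007] max [ 0.677 -0.02   0.065] rect [658. -40.] [38. 40.] 0.5
scene tumb 1087 min [ 0.737 -0.03   0.007] max [0.809 0.089 0.104] rect [762.  23.] [ 71. 115.] 34.0
scene spice 1149 min [0.681 0.03  0.006] max [0.831 0.158 0.114] rect [751.  93.] [118. 151.] 85.1
side small 115 min [ 0.491 -0.102  0.006] max [ 0.524 -0.052  0.019] rect [511. -76.] [51. 22.] 63.1
side salt 380 min [ 0.634 -0.061  0.006] max [ 0.675 -0.021  0.063] rect [655. -41.] [41. 39.] 12.8
```

View pics/wc.png

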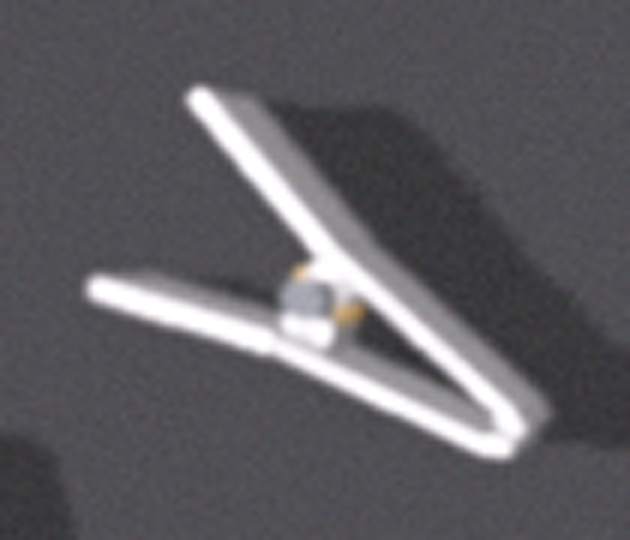

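View pics/sc.png

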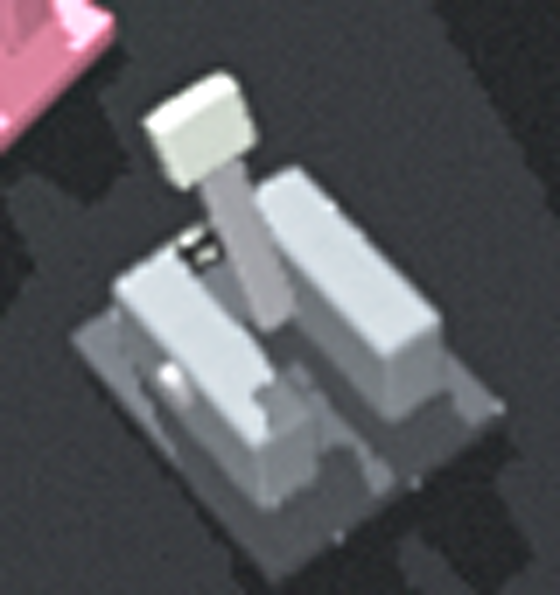

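The wrist crop shows the clip's pin at (308,295), jaw tips at (515,445) and tail ends at (200,95) and (95,287). The scene crop shows the grey counter with its lever leaning towards the robot and the pad at (200,130).

```bash
python3 - <<'E'
from h import *
def load(n): return dict(np.load(f"pics/{n}0.npz"))
P,D,o=cloud(load("wrist")); Q=plane(D,o,.030)
g=lambda x,y: cv2.remap(Q.astype(np.float32),np.float32([[115+x/6]]),np.float32([[80+y/6]]),cv2.INTER_LINEAR)[0,0]
pin,tip,t1,t2=g(308,295),g(512,437),g(200,95),g(95,287)
print(pin,tip,t1,t2,np.linalg.norm(t1-t2),np.linalg.norm(tip-pin),np.linalg.norm((t1+t2)/2-pin))
for a in (tip-(t1+t2)/2,tip-pin): print(np.degrees(np.arctan2(a[1],a[0])))
ps=[]
for n in ("scene","side"):
    P,D,o=cloud(load(n)); pts=[]
    b=dict(scene=(350,393,140,212),side=(242,303,115,170))[n]
    m=np.zeros(P.shape[:2],bool); m[b[2]:b[3],b[0]:b[1]]=1
    d=np.array([.924,-.382]); q=P[...,:2]-np.array([.58,.284])
    s=q@d; t=q@np.array([.382,.924])
    c=m&(P[...,2]>.045)&(P[...,2]<.125)&(abs(t)<.012)
    l=cv2.fitLine(P[c][:,:2].astype(np.float32),cv2.DIST_HUBER,0,.001,.001).ravel()
    dd=l[:2]*np.sign(l[0]); s2=(P[c][:,:2]-l[2:])@dd
    print(n,"card yaw",np.degrees(np.arctan2(dd[1],dd[0])),"ends",[(l[2:]+dd*k).round(4) for k in np.percentile(s2,[.5,99.5])],np.ptp(np.percentile(s2,[.5,99.5])))
    k=m&(P[...,2]>.022)&(P[...,2]<.034)&(abs(s)<.15)&(abs(t)<.06)
    print("block top",cv2.minAreaRect(P[k][:,:2].astype(np.float32)*1000), P[k].mean(0))
P,D,o=cloud(load("scene"))
for nm,(u,v) in dict(pink1=(104,174),pink2=(150,209),purple=(194,159),pinkb=(165,240),purpb=(207,190)).items(): print(nm,P[v,u].round(3))
E
```

```text
[0.5019413  0.06334408 0.03      ] [0.5440083  0.03282038 0.03      ] [0.48304936 0.10406914 0.03      ] [0.45583925 0.06533538 0.03      ] 0.047335982 0.051974304 0.038887374
-34.830322
-35.964542
scene card yaw -22.45987 ends [array([0.5061, 0.3142]), array([0.6563, 0.2521])] 0.16258646913141223
block top ((588.3208618164062, 281.10504150390625), (82.75582885742188, 176.41070556640625), 66.3005142211914) [0.62164274 0.25844918 0.02762407]
side card yaw -22.720514 ends [array([0.5089, 0.315 ]), array([0.6562, 0.2533])] 0.15971771668725662
block top ((587.8114013671875, 265.9269714355469), (77.82884216308594, 172.96470642089844), 80.16134643554688) [0.6058996  0.25948008 0.02836617]
pink1 [ 0.232 -0.366  0.118]
pink2 [ 0.417 -0.315  0.121]
purple [ 0.316 -0.137  0.12 ]
pinkb [ 0.478 -0.313  0.059]
purpb [ 0.383 -0.139  0.057]
```

```bash
python3 -m crank '{"steps": [[[-0.6,-1,0],[0,0,0]],[[-0.6,-1,0],[0,0,0]],[[-0.6,-1,0],[0,0,0]],[[-0.6,-1,0],[0,0,0]],[[-0.2,-1,0],[0,0,0]],[[0,-1,0],[0,0,0]],[[0,-1,0],[0,0,0]],[[0,-1,0],[0,0,0]],[[0,-1,0],[0,0,0]],[[0,-1,0],[0,0,0]]]}' 0 20
```

```text
time: 0.98
ee_pos: [0.5597, -0.2511, 0.1826]
eef_rot: [0.707, 0.707, -0.0, -0.0]
ft_force: [1.2, 0.5, -0.8]
width: 0.0284
grip_force: 0.0
```

```bash
python3 -m crank '{"steps": [[[0,-0.3,-0.8],[0,0,0]],[[0,0,-0.8],[0,0,0]],[[0,0,-0.8],[0,0,0]],[[0,0,-0.8],[0,0,0]],[[0,0,0],[0,0,0]],[[0.5,0,0],[0,0,0]],[[0.5,0.05,0],[0,0,0]],[[0.5,0.05,0],[0,0,0]],[[0.5,0.05,0],[0,0,0]],[[0,0,0],[0,0,0]]]}'
```

```text
time: 1.82
ee_pos: [0.6122, -0.2526, 0.1037]
eef_rot: [0.706, 0.708, 0.001, 0.0]
ft_force: [0.5, 0.9, -0.1]
width: 0.0006
grip_force: 0.0
```

```bash
python3 -m crank '{"steps": [[[0.4,0,0],[0,0,0]],[[0.4,0,0],[0,0,0]],[[0.4,0,0],[0,0,0]],[[0,0,0],[0,0,0]],[[0,0,0],[0,0,0]]]}'; python3 - <<'E'
from h import *
c=cams.camera("side"); cv2.imwrite("pics/side1.png",cv2.resize(c["pixels"][200:320,250:410],None,fx=5,fy=5,interpolation=cv2.INTER_CUBIC))
E
```

```text
time: 2.23
ee_pos: [0.6397, -0.2538, 0.1032]
eef_rot: [0.707, 0.707, -0.0, 0.0]
ft_force: [-0.5, 0.8, 0.4]
width: 0.0003
grip_force: 0.0
```

View pics/side1.png

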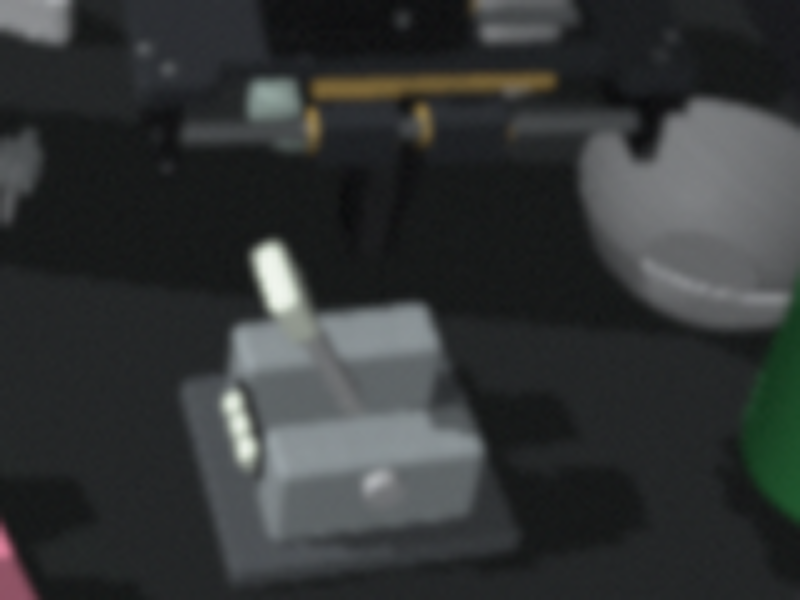

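The crop shows the lever still at rest (pad at (272,280)), with the finger tips at (375,245) appearing beyond it. I'll check where the tips really are.

```bash
python3 - <<'E'
from h import *
print(monitor.read_state()["ee_pos"])
for n in ("side","scene"):
    c=cams.camera(n); P,D,o=cloud(c)
    m=(abs(P[...,0]-.64)<.05)&(abs(P[...,1]+.25)<.06)&(P[...,2]>.085)&(P[...,2]<.17)
    q=P[m]; k=c["pixels"][m].mean(1); 
    for t,s in (("dark",k<80),("light",k>=80)): 
        if s.any(): print(n,t,s.sum(),q[s].min(0).round(3),q[s].max(0).round(3))
    dk=q[k<80]
    for z in (.095,.105,.115,.125,.14,.155):
        a=dk[abs(dk[:,2]-z)<.006]
        if len(a): print(z,a.min(0).round(3),a.max(0).round(3))
E
```

```text
[ 0.6393894  -0.25404156  0.1032387 ]
side dark 127 [ 0.619 -0.266  0.113] [ 0.649 -0.244  0.17 ]
side light 163 [ 0.6   -0.277  0.085] [ 0.631 -0.244  0.133]
0.115 [ 0.619 -0.258  0.113] [ 0.62  -0.251  0.114]
0.14 [ 0.631 -0.266  0.144] [ 0.646 -0.254  0.146]
0.155 [ 0.63  -0.266  0.149] [ 0.649 -0.246  0.161]
scene dark 3 [ 0.633 -0.267  0.147] [ 0.651 -0.265  0.154]
scene light 144 [ 0.605 -0.276  0.085] [ 0.646 -0.25   0.149]
0.155 [ 0.651 -0.267  0.154] [ 0.651 -0.267  0.154]
```

```bash
python3 - <<'E'
from h import *
for n in ("side","scene"):
    c=cams.camera(n); P,D,o=cloud(c); T=np.array(c["T"])
    f=192/np.tan(np.radians(c["vfov"])/2)
    for z in (.103,.115,.125,.135,.145,.16,.18):
        p=np.linalg.inv(T)@[.6394,-.254,z,1]; a=np.array([p[0],-p[1]])/-p[2]; a*=1+c["k1"]*(a@a)
        u,v=int(round(c["cx"]+f*a[0])),int(round(c["cy"]+f*a[1])); print(n,z,(u,v),"z",-p[2].round(3),c["z_map"][v,u].round(3),P[v,u].round(3))
    cv2.imwrite(f"pics/{n}2.png",np.clip(cv2.resize(c["pixels"][v-60:v+100,u-80:u+80],None,fx=3.7,fy=3.7).astype(float)*2,0,255))
a=cv2.imread("pics/side2.png");b=cv2.imread("pics/scene2.png");h=min(a.shape[0],b.shape[0]);cv2.imwrite("pics/both2.png",cv2.resize(np.hstack([a[:h],b[:h]]),(800,400)))
E
```

```text
side 0.103 (320, 261) z 0.754 0.892 [ 0.667 -0.162 -0.001]
side 0.115 (321, 257) z 0.747 0.899 [ 0.671 -0.152  0.001]
side 0.125 (321, 253) z 0.741 0.909 [ 0.673 -0.139  0.001]
side 0.135 (322, 250) z 0.735 0.723 [ 0.637 -0.262  0.143]
side 0.145 (323, 246) z 0.729 0.714 [ 0.637 -0.264  0.155]
side 0.16 (323, 240) z 0.719 0.705 [ 0.636 -0.263  0.171]
side 0.18 (325, 233) z 0.707 0.693 [ 0.637 -0.265  0.189]
scene 0.103 (217, 264) z 1.087 0.931 [ 0.72  -0.292  0.233]
scene 0.115 (217, 261) z 1.078 0.923 [ 0.721 -0.291  0.244]
scene 0.125 (216, 259) z 1.071 0.918 [ 0.72  -0.293  0.251]
scene 0.135 (216, 256) z 1.063 0.917 [ 0.717 -0.291  0.255]
scene 0.145 (216, 253) z 1.056 0.922 [ 0.711 -0.287  0.255]
scene 0.16 (215, 249) z 1.045 1.015 [ 0.655 -0.262  0.185]
scene 0.18 (215, 244) z 1.03 0.936 [ 0.692 -0.278  0.256][ WARN:0@1.433] global loadsave.cpp:1063 imwrite_ Unsupported depth image for selected encoder is fallbacked to CV_8U.
```

View pics/both2.png

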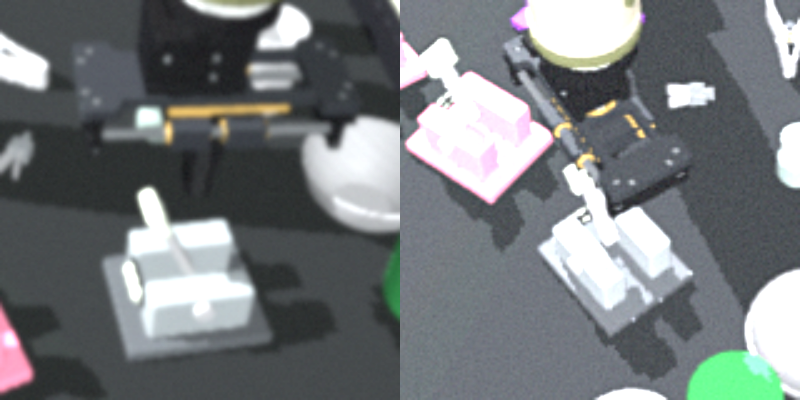

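The view shows the finger tips ending above the lever pad, so they sit higher than the reported TCP. I'll check the start frames for the same offset.

```bash
python3 - <<'E'
from h import *
for n in ("side","scene"):
    c=dict(np.load(f"pics/{n}0.npz")); P,D,o=cloud(c)
    m=(abs(P[...,0]-.625)<.075)&(abs(P[...,1])<.03)&(P[...,2]>.12)&(P[...,2]<.4)
    q=P[m]; print(n,m.sum())
    for sx in (-1,1):
        a=q[(q[:,0]-.625)*sx>.03]
        if len(a): a=a[np.argsort(a[:,2])]; print(sx,a[:6].round(3).tolist())
    for z in np.arange(.16,.4,.02):
        a=q[abs(q[:,2]-z)<.01]
        if len(a): print(z.round(2),a.min(0).round(3),a.max(0).round(3))
s=monitor.read_state(); print(s["joint_positions"],s["time"]); print(np.round(cams.camera("wrist")["T"],3)[:3,3])
E
```

```text
side 2077
-1 [[0.573, -0.011, 0.223], [0.575, -0.011, 0.223], [0.58, -0.011, 0.225], [0.577, -0.011, 0.225], [0.575, -0.011, 0.226], [0.573, 0.011, 0.226]]
1 [[0.672, -0.009, 0.222], [0.674, -0.009, 0.222], [0.67, -0.009, 0.223], [0.669, -0.002, 0.224], [0.672, -0.007, 0.224], [0.676, -0.013, 0.225]]
0.22 [ 0.573 -0.013  0.222] [0.676 0.011 0.23 ]
0.24 [ 0.572 -0.015  0.23 ] [0.679 0.008 0.25 ]
0.26 [ 0.569 -0.014  0.25 ] [0.683 0.008 0.27 ]
0.28 [ 0.566 -0.015  0.27 ] [0.685 0.01  0.289]
0.3 [ 0.581 -0.03   0.291] [0.675 0.029 0.31 ]
0.32 [ 0.551 -0.03   0.31 ] [0.7   0.022 0.33 ]
0.34 [ 0.55 -0.03  0.33] [0.7  0.03 0.35]
0.36 [ 0.575 -0.027  0.35 ] [0.643 0.01  0.37 ]
0.38 [ 0.575 -0.03   0.37 ] [0.641 0.019 0.39 ]
scene 1509
-1 [[0.58, 0.006, 0.22], [0.579, 0.003, 0.221], [0.582, -0.008, 0.222], [0.583, -0.003, 0.224], [0.574, -0.011, 0.224], [0.578, -0.012, 0.225]]
1 [[0.673, -0.01, 0.222], [0.677, 0.007, 0.222], [0.677, 0.001, 0.222], [0.677, 0.01, 0.223], [0.678, -0.011, 0.223], [0.677, -0.002, 0.224]]
0.22 [ 0.573 -0.012  0.22 ] [0.679 0.01  0.23 ]
0.24 [ 0.572 -0.013  0.23 ] [0.68  0.011 0.25 ]
0.26 [ 0.569 -0.013  0.25 ] [0.679 0.009 0.27 ]
0.28 [ 0.575 -0.013  0.272] [0.58  0.006 0.29 ]
0.3 [ 0.575 -0.03   0.291] [0.666 0.027 0.31 ]
0.32 [ 0.551 -0.03   0.31 ] [0.685 0.02  0.33 ]
0.34 [ 0.55 -0.03  0.33] [0.7  0.03 0.35]
0.36 [ 0.577 -0.025  0.35 ] [0.644 0.026 0.37 ]
0.38 [ 0.58 -0.03  0.37] [0.645 0.002 0.39 ]
[ 0.26074298  0.51557405  0.07267785  1.37751412 -0.03767315  1.24974098
  0.33547729] 2.4833
[ 0.638 -0.175  0.305]
```

The real finger ends are about 38 mm above the reported TCP: both cameras put them at 0.221 at the start, and the body at 0.29 agrees. I'll back off and go again 38 mm lower.

```bash
python3 -m crank '{"steps": [[[-1,0,0.2],[0,0,0]],[[-1,0,0],[0,0,0]],[[-1,-0.1,0],[0,0,0]],[[-0.2,-0.1,-0.4],[0,0,0]],[[0,0,-0.7],[0,0,0]],[[0,0,-0.7],[0,0,0]],[[0,0,0],[0,0,0]],[[0.5,0,0],[0,0,0]],[[0.5,0,0],[0,0,0]],[[0.2,0,0],[0,0,0]]]}'
```

```text
time: 3.37
ee_pos: [0.5916, -0.2583, 0.0636]
eef_rot: [0.707, 0.707, 0.0, 0.0]
ft_force: [-2.8, 0.3, 2.8]
width: 0.0003
grip_force: 1.5
```

```bash
python3 -m crank '{"steps": [[[0.4,0,0],[0,0,0]],[[0.4,0,0],[0,0,0]],[[0.4,0.05,0],[0,0,0]],[[0,0,0],[0,0,0]]]}'
```

```text
time: 3.7
ee_pos: [0.6214, -0.2571, 0.0634]
eef_rot: [0.707, 0.707, 0.0, 0.0]
ft_force: [-1.0, -0.9, 1.3]
width: 0.0008
grip_force: 1.1
```

```bash
python3 -m crank '{"steps": [[[0.4,0.05,0],[0,0,0]],[[0.4,0.05,0],[0,0,0]],[[0.4,0,0],[0,0,0]],[[0.2,0,0],[0,0,0]],[[0,0,0],[0,0,0]]]}'; python3 -m crank '{"steps": [[[0.16,0,0],[0,0,0]],[[0,0,0],[0,0,0]]]}'
```

```text
time: 4.12
ee_pos: [0.6545, -0.2548, 0.0623]
eef_rot: [0.707, 0.707, -0.0, -0.001]
ft_force: [-4.3, 1.2, 0.4]
width: 0.0004
grip_force: 1.8
time: 4.28
ee_pos: [0.6582, -0.2552, 0.0626]
eef_rot: [0.707, 0.707, -0.0, -0.0]
ft_force: [-3.3, -0.1, -1.4]
width: 0.0005
grip_force: 1.9
```

```bash
python3 -m crank '{"steps": [[[0.16,0,0],[0,0,0]],[[0,0,0],[0,0,0]]]}'; python3 -m crank '{"steps": [[[0.12,0,0],[0,0,0]],[[0,0,0],[0,0,0]]]}'
```

```text
time: 4.45
ee_pos: [0.6607, -0.2555, 0.0624]
eef_rot: [0.707, 0.707, -0.001, -0.002]
ft_force: [-9.9, 1.0, 2.2]
width: 0.0006
grip_force: 5.2
time: 4.62
ee_pos: [0.6614, -0.2554, 0.0621]
eef_rot: [0.708, 0.707, -0.003, -0.003]
ft_force: [-19.6, 3.9, 6.8]
width: 0.0003
grip_force: 10.2
```

The force jumped at the predicted x, so the lever is on its stop. Now I'll let it spring back and lift.

```bash
python3 -m crank '{"steps": [[[-0.5,0,0],[0,0,0]],[[-0.7,0,0],[0,0,0]],[[-0.8,0,0],[0,0,0]],[[-0.8,0,0],[0,0,0]],[[-0.8,0,0],[0,0,0]],[[-0.7,0,0],[0,0,0]],[[0,0,0],[0,0,0]],[[0,0,1],[0,0,0]],[[0,0,1],[0,0,0]],[[0,0,1],[0,0,0]]]}'
python3 - <<'E'
from h import *
c=cams.camera("side");P,D,o=cloud(c)
m=(abs(P[...,0]-.645)<.06)&(abs(P[...,1]+.258)<.03)&(P[...,2]>.1)&(P[...,2]<.137)&(c["pixels"].min(-1)>110)
print(P[m].min(0).round(3),P[m].max(0).round(3))
s=monitor.read_state(); print(s["ee_pos"])
# grasp target
ax=np.radians(-35.); d=np.array([np.cos(ax),np.sin(ax)]); pin=np.array([.5019,.0633]); t=pin-.036*d; print("grasp",t, (t-s["ee_pos"][:2])/.025)
E
```

```text
time: 5.45
ee_pos: [0.5591, -0.2549, 0.1394]
eef_rot: [0.707, 0.707, 0.0, 0.001]
ft_force: [1.4, -0.4, -0.1]
width: 0.0009
grip_force: 0.0
[ 0.6   -0.277  0.106] [ 0.622 -0.243  0.132]
[ 0.56161398 -0.25593947  0.1452322 ]
grasp [0.47241053 0.08394875] [-3.56813826 13.59552897]
```

```bash
python3 -m crank '{"steps": [[[-0.25,1,0],[0,0,0.8]],[[-0.25,1,0],[0,0,0.8]],[[-0.25,1,0],[0,0,0.8]],[[-0.25,1,0],[0,0,0.8]],[[-0.25,1,0],[0,0,0.8]],[[-0.25,1,0],[0,0,0.8]],[[-0.25,1,0],[0,0,0.8]],[[-0.25,1,0],[0,0,0.8]],[[-0.25,1,0],[0,0,0.8]],[[-0.25,1,0],[0,0,0.8]]]}' 78 15
python3 -m crank '{"steps": [[[-0.25,1,0],[0,0,0.8]],[[-0.25,1,0],[0,0,0.8]],[[-0.25,1,0],[0,0,0.8]],[[-0.25,0.6,0],[0,0,0.6]],[[0,0,-0.6],[0,0,0]],[[0,0,-0.6],[0,0,0]],[[0,0,-0.6],[0,0,0]],[[0,0,-0.2],[0,0,0]],[[0,0,0],[0,0,0]]]}'
python3 - <<'E'
from h import *
from scipy.spatial.transform import Rotation as R
s=monitor.read_state(); q=R.from_quat(s["eef_rot"]).as_matrix(); print(s["ee_pos"],np.degrees(np.arctan2(q[1,0],q[0,0])),q[:,2].round(3))
c=cams.camera("wrist");cv2.imwrite("pics/w3.png",c["pixels"]);np.savez("pics/w3.npz",**c)
P,D,o=cloud(c); m=(abs(P[...,0]-.5)<.06)&(abs(P[...,1]-.065)<.06)&(P[...,2]>.01)&(P[...,2]<.036)&(c["pixels"].min(-1)>60)
print(m.sum(),cv2.minAreaRect(P[m][:,:2].astype(np.float32)*1000))
E
```

```text
time: 6.33
ee_pos: [0.4965, -0.0035, 0.1385]
eef_rot: [0.421, 0.907, 0.001, 0.001]
ft_force: [-1.5, 1.7, 0.6]
width: 0.059
grip_force: 0.0
time: 7.08
ee_pos: [0.4705, 0.0847, 0.087]
eef_rot: [0.301, 0.954, -0.0, -0.001]
ft_force: [1.1, 1.2, -0.6]
width: 0.0778
grip_force: 0.0
[0.470524   0.08471888 0.08702501] 144.99011513477805 [-0.001 -0.    -1.   ]
1073 ((502.7681884765625, 61.23023986816406), (50.53413009643555, 85.91331481933594), 55.37321472167969)
```

View pics/w3.png

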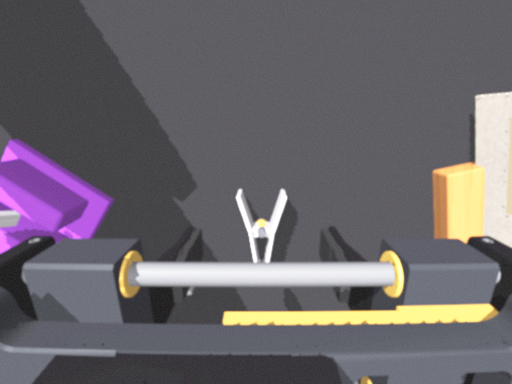

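The wrist view shows the clip centred between the open fingers: tails at (239,192) and (284,192), pin at (262,226), jaws pointing down the picture. Next I'll descend.

```bash
python3 -m crank '{"steps": [[[0.06,-0.04,-0.7],[0,0,0]],[[0,0,-0.7],[0,0,0]],[[0,0,-0.7],[0,0,0]],[[0,0,-0.7],[0,0,0]],[[0,0,-0.6],[0,0,0]],[[0,0,-0.5],[0,0,0]],[[0,0,-0.3],[0,0,0]],[[0,0,-0.2],[0,0,0]],[[0,0,0],[0,0,0]],[[0,0,0],[0,0,0]]]}'
python3 - <<'E'
from h import *
print(monitor.read_state()["ee_pos"])
for n in ("side","scene"):
    c=cams.camera(n);P,D,o=cloud(c)
    e=np.array([.574,.819])
    q=P[...,:2]-np.array([.4724,.084]); t=q@e; s=q@np.array([.819,-.574])
    m=(abs(t)<.065)&(abs(t)>.033)&(abs(s)<.016)&(P[...,2]>.003)&(P[...,2]<.1)&(c["pixels"].mean(-1)<90)
    for g in (-1,1):
        k=m&(t*g>0)
        if k.any(): print(n,g,k.sum(),np.sort(P[k][:,2])[:5].round(4),t[k].min().round(4),t[k].max().round(4))
E
```

```text
time: 7.97
ee_pos: [0.4731, 0.0841, -0.0214]
eef_rot: [0.301, 0.954, 0.0, 0.0]
ft_force: [-0.4, -0.2, -0.3]
width: 0.078
grip_force: 0.0
[ 0.47309759  0.08413256 -0.02144189]
side -1 85 [0.0031 0.0037 0.0038 0.0039 0.005 ] -0.0642 -0.0382
side 1 146 [0.0035 0.0183 0.0193 0.0197 0.0217] 0.0376 0.0554
scene -1 49 [0.0033 0.0035 0.0042 0.0047 0.0047] -0.0647 -0.0354
scene 1 69 [0.0031 0.0034 0.0034 0.0035 0.0038] 0.0348 0.0649
```

```bash
python3 -m crank '{"steps": [[[0,0,-0.2],[0,0,0]],[[0,0,-0.2],[0,0,0]],[[0,0,-0.15],[0,0,0]],[[0,0,0],[0,0,0]]]}'; python3 -m crank '{"steps": [[[0,0,0],[0,0,0]],[[0,0,0],[0,0,0]],[[0,0,0],[0,0,0]],[[0,0,0],[0,0,0]],[[0,0,0],[0,0,0]],[[0,0,0],[0,0,0]],[[0,0,0],[0,0,0]],[[0,0,0],[0,0,0]]]}' 0 16
```

```text
time: 8.4
ee_pos: [0.4718, 0.0839, -0.0368]
eef_rot: [0.301, 0.954, -0.0, -0.001]
ft_force: [-1.3, 0.5, 0.5]
width: 0.078
grip_force: 0.0
time: 9.07
ee_pos: [0.4726, 0.0841, -0.0358]
eef_rot: [0.301, 0.954, 0.0, 0.0]
ft_force: [0.2, 0.4, 0.8]
width: 0.0329
grip_force: 5.1
```

```bash
python3 -m crank '{"steps": [[[0,0,0],[0,0,0]],[[0,0,0],[0,0,0]],[[0,0,0],[0,0,0]],[[0,0,0],[0,0,0]],[[0,0,0],[0,0,0]]]}'
```

```text
time: 9.48
ee_pos: [0.4726, 0.0841, -0.0358]
eef_rot: [0.301, 0.954, 0.0, 0.0]
ft_force: [-1.2, -0.4, 3.4]
width: 0.0255
grip_force: 16.0
```

The clip is squeezed fully open (25.5 mm over the tails at 16 N). Now I'll lift it and carry it to a point behind the card's edge.

```bash
python3 -m crank '{"steps": [[[0,0,0.3],[0,0,0]],[[0,0,0.6],[0,0,0]],[[0,0,0.8],[0,0,0]],[[0,0,0.8],[0,0,0]],[[0,0,0.8],[0,0,0]],[[0,0,0.5],[0,0,0]],[[-0.3,0.6,0],[0,0,0.2]],[[-0.3,0.8,0],[0,0,0.2]],[[-0.3,0.9,0],[0,0,0.2]],[[-0.3,0.9,0],[0,0,0.2]]]}' 0 18
python3 -m crank '{"steps": [[[-0.3,1,0],[0,0,0.2]],[[-0.3,1,0],[0,0,0.2]],[[-0.3,1,0],[0,0,0.2]],[[-0.3,1,0],[0,0,0.2]],[[-0.3,1,0],[0,0,0.2]],[[-0.3,1,0],[0,0,0.2]],[[-0.3,1,0],[0,0,0.2]],[[-0.3,1,0],[0,0,0.2]],[[-0.14,1,0],[0,0,0.1]],[[0,0.16,0],[0,0,0]]]}'
python3 -m crank '{"steps": [[[0,0,0],[0,0,0]],[[0,0,0],[0,0,0]]]}'
python3 - <<'E'
from h import *
from scipy.spatial.transform import Rotation as R
s=monitor.read_state(); q=R.from_quat(s["eef_rot"]).as_matrix(); g=s["ee_pos"]; print(g,np.degrees(np.arctan2(q[1,0],q[0,0])))
ax=np.radians(-22.5); d=np.array([np.cos(ax),np.sin(ax)]); e=np.array([-d[1],d[0]])
for n in ("side","scene","wrist"):
    c=cams.camera(n);np.savez(f"pics/{n}4.npz",**c);cv2.imwrite(f"pics/{n}4.png",c["pixels"]);P,D,o=cloud(c)
    w=P[...,:2]-g[:2]; a=w@d; b=w@e; z=P[...,2]
    m=(a>-.03)&(a<.11)&(abs(b)<.05)&(z>.06)&(z<.2)&(c["pixels"].min(-1)>70)
    if m.sum()<20: print(n,m.sum()); continue
    A,B,Z=a[m],b[m],z[m]; print(n,m.sum(),"a",np.percentile(A,[1,99]).round(4),"z",np.percentile(Z,[1,50,99]).round(4))
    for lo in np.arange(-.02,.1,.01):
        k=(A>=lo)&(A<lo+.01)
        if k.any(): print(lo.round(2),k.sum(),"b",B[k].min().round(4),B[k].max().round(4),"z",Z[k].min().round(4),Z[k].max().round(4))
E
```

```text
time: 10.32
ee_pos: [0.4415, 0.165, 0.059]
eef_rot: [0.267, 0.964, -0.0, -0.0]
ft_force: [1.4, 0.6, -0.8]
width: 0.0249
grip_force: 18.0
time: 11.15
ee_pos: [0.376, 0.3976, 0.0591]
eef_rot: [0.192, 0.981, 0.001, -0.001]
ft_force: [-1.2, 1.0, -0.1]
width: 0.0256
grip_force: 18.0
time: 11.32
ee_pos: [0.3787, 0.3924, 0.0587]
eef_rot: [0.195, 0.981, -0.001, -0.0]
ft_force: [0.6, -0.8, -0.9]
width: 0.0255
grip_force: 18.0
[0.37865059 0.39236503 0.05866961] 157.51975823651762
side 356 a [-0.0056  0.0923] z [0.0969 0.117  0.1422]
-0.02 2 b -0.0217 -0.0201 z 0.1207 0.1305
-0.01 4 b -0.0237 0.016 z 0.122 0.1289
0.0 21 b -0.0119 0.0297 z 0.109 0.1434
0.01 35 b -0.0202 0.0271 z 0.099 0.1412
0.02 39 b -0.0156 0.0135 z 0.097 0.1265
0.03 33 b -0.0264 0.0118 z 0.0969 0.1778
0.04 39 b -0.0172 0.0154 z 0.0977 0.1273
0.05 37 b -0.0204 0.0152 z 0.0949 0.1279
0.06 37 b -0.0204 0.0164 z 0.0972 0.1262
0.07 42 b -0.0228 0.0198 z 0.097 0.1273
0.08 48 b -0.0244 0.0225 z 0.0957 0.1263
0.09 19 b -0.0237 0.0183 z 0.0962 0.1247
scene 372 a [-0.016   0.0932] z [0.095  0.1207 0.1989]
-0.02 6 b 0.0177 0.046 z 0.162 0.1975
-0.01 7 b 0.0076 0.0172 z 0.0976 0.1692
0.0 19 b -0.0134 0.0143 z 0.0969 0.1476
0.01 29 b -0.0161 0.0475 z 0.0951 0.1911
0.02 73 b -0.0477 0.0436 z 0.0985 0.1997
0.03 59 b -0.0487 0.0492 z 0.0975 0.1941
0.04 54 b -0.0263 0.044 z 0.093 0.1801
0.05 27 b -0.0186 0.0126 z 0.0987 0.1265
0.06 26 b -0.0206 0.0154 z 0.0969 0.1259
0.07 23 b -0.0217 0.0179 z 0.0954 0.1263
0.08 32 b -0.0233 0.0188 z 0.0948 0.1272
0.09 16 b -0.0227 0.0162 z 0.0991 0.1264
wrist 8320 a [-0.0299  0.0373] z [0.0997 0.1928 0.1996]
-0.02 81 b -0.0469 0.0209 z 0.1427 0.1937
-0.01 442 b -0.0193 0.0161 z 0.0955 0.161
0.0 206 b -0.0182 0.0436 z 0.0964 0.1936
0.01 81 b -0.0145 0.0105 z 0.0976 0.1259
0.02 215 b -0.0148 0.0107 z 0.1107 0.126
0.03 670 b -0.015 0.0108 z 0.0947 0.1259
0.04 2 b -0.0092 0.0056 z 0.1172 0.118
```

The open clip is held level: jaw tips 93 mm ahead of the grasp, centreline offset −2 mm, clip mid-height at ee_z + 52 mm. I'll align and descend, then advance partway.

```bash
python3 -m crank '{"steps": [[[-0.16,-0.4,-0.3],[0,0,0]],[[-0.16,-0.37,-0.4],[0,0,0]],[[0,0,-0.5],[0,0,0]],[[0,0,-0.53],[0,0,0]],[[0.3,-0.12,0],[0,0,0]],[[0.4,-0.17,0],[0,0,0]],[[0.4,-0.17,0],[0,0,0]],[[0.3,-0.12,0],[0,0,0]],[[0,0,0],[0,0,0]],[[0,0,0],[0,0,0]]]}'
cat > chk.py <<'E'
from h import *
import sys
s=monitor.read_state(); g=s["ee_pos"]; print(g,s["ft_force"].round(1),s["width"])
ax=np.radians(-22.5); d=np.array([np.cos(ax),np.sin(ax)]); e=np.array([-d[1],d[0]])
for n in ("side","scene"):
    c=cams.camera(n);cv2.imwrite(f"pics/{n}{sys.argv[1]}.png",cv2.resize(c["pixels"][90:230,(190 if n=="side" else 280):][:, :190],(760,560),interpolation=cv2.INTER_CUBIC));P,D,o=cloud(c)
    w=P[...,:2]-g[:2]; a=w@d; b=w@e; z=P[...,2]-g[2]
    br=c["pixels"].min(-1)>70
    m=br&(a>.05)&(a<.25)&(abs(b)<.05)&(P[...,2]>.1)&(P[...,2]<.125); print(n,"card a",np.percentile(a[m],[1,99]).round(4),"b near",np.percentile(b[m&(a<.11)],[2,50,98]).round(4) if (m&(a<.11)).any() else None)
    for lo in (.05,.06,.07,.08,.085,.09):
        k=br&(a>=lo)&(a<lo+.01)&(abs(b)<.04)&(z>.035)&(z<.0695)
        if k.any(): print(lo,k.sum(),"b",np.sort(b[k])[[0,1,-2,-1]].round(4),"amax",a[k].max().round(4),"z",P[k][:,2].min().round(4),P[k][:,2].max().round(4))
E
python3 chk.py 5
```

```text
time: 12.3
ee_pos: [0.4069, 0.3591, 0.0162]
eef_rot: [0.196, 0.981, 0.0, 0.0]
ft_force: [-0.3, -0.1, -0.7]
width: 0.0257
grip_force: 18.0
[0.40693217 0.3591053  0.01623053] [-0.3 -0.1 -0.7] 0.025702136387659842
side card a [0.1118 0.2478] b near None
0.05 38 b [-0.0189 -0.0183  0.0155  0.0172] amax 0.0597 z 0.053 0.0845
0.06 39 b [-0.02   -0.0189  0.0148  0.0152] amax 0.0699 z 0.0541 0.0844
0.07 42 b [-0.0227 -0.021   0.0181  0.0195] amax 0.0798 z 0.0548 0.0829
0.08 47 b [-0.0224 -0.0223  0.0207  0.0207] amax 0.0895 z 0.0543 0.0847
0.085 36 b [-0.0223 -0.0218  0.0173  0.0183] amax 0.0926 z 0.0548 0.0833
0.09 16 b [-0.0213 -0.021   0.0169  0.0183] amax 0.0926 z 0.0548 0.0825
scene card a [0.1096 0.2491] b near [-0.0008  0.0001  0.0009]
0.05 26 b [-0.0189 -0.0176  0.014   0.0154] amax 0.06 z 0.0523 0.0825
0.06 25 b [-0.0203 -0.0198  0.0147  0.0149] amax 0.0691 z 0.0543 0.0839
0.07 18 b [-0.0221 -0.022   0.014   0.0141] amax 0.0789 z 0.0554 0.0823
0.08 16 b [-0.0233 -0.0229 -0.0198 -0.0187] amax 0.0893 z 0.0536 0.083
0.085 15 b [-0.0243 -0.0233 -0.0196 -0.0187] amax 0.0937 z 0.0536 0.0829
0.09 5 b [-0.0243 -0.0222 -0.0208 -0.0196] amax 0.0937 z 0.0561 0.0733
```

```bash
python3 -m crank '{"steps": [[[0.25,-0.05,0],[0,0,0]],[[0.35,-0.14,0],[0,0,0]],[[0.35,-0.14,0],[0,0,0]],[[0.35,-0.14,0],[0,0,0]],[[0.25,-0.1,0],[0,0,0]],[[0.06,-0.03,0],[0,0,0]],[[0,0,0],[0,0,0]],[[0,0,0],[0,0,0]],[[0,0,0],[0,0,0]]]}'; python3 chk.py 6
```

```text
time: 13.15
ee_pos: [0.4458, 0.3446, 0.0159]
eef_rot: [0.195, 0.981, 0.0, -0.0]
ft_force: [-0.7, 0.7, 0.1]
width: 0.0254
grip_force: 18.0
[0.44577665 0.34460249 0.01586014] [-0.7  0.7  0.1] 0.02537568143472584
side card a [0.0708 0.2288] b near [-0.0067 -0.0031  0.0003]
0.05 39 b [-0.0195 -0.0181  0.0139  0.0143] amax 0.0598 z 0.0526 0.0837
0.06 32 b [-0.0203 -0.0195  0.0142  0.0144] amax 0.07 z 0.0551 0.0839
0.07 32 b [-0.0217 -0.0211 -0.0006 -0.0006] amax 0.0799 z 0.0526 0.0847
0.08 41 b [-0.0235 -0.0232 -0.0007 -0.0006] amax 0.0899 z 0.0524 0.084
0.085 44 b [-0.0235 -0.0232 -0.0016 -0.0007] amax 0.0948 z 0.0513 0.0846
0.09 32 b [-0.0204 -0.02   -0.002  -0.0016] amax 0.0994 z 0.0513 0.0853
scene card a [0.072  0.2288] b near [-0.0067 -0.0046 -0.0012]
0.05 10 b [-0.0181 -0.0179 -0.0157 -0.0148] amax 0.0591 z 0.052 0.0818
0.06 9 b [-0.0203 -0.0199 -0.0177 -0.0052] amax 0.0696 z 0.0526 0.0813
0.07 25 b [-0.0216 -0.0205 -0.0044 -0.0035] amax 0.0797 z 0.0576 0.0852
0.08 25 b [-0.0224 -0.0222 -0.0039 -0.003 ] amax 0.0895 z 0.0525 0.0837
0.085 30 b [-0.0235 -0.0225 -0.0042 -0.0037] amax 0.0942 z 0.0525 0.0853
0.09 27 b [-0.0235 -0.023  -0.0041 -0.0037] amax 0.1 z 0.0541 0.0853
```

View pics/scene6.png

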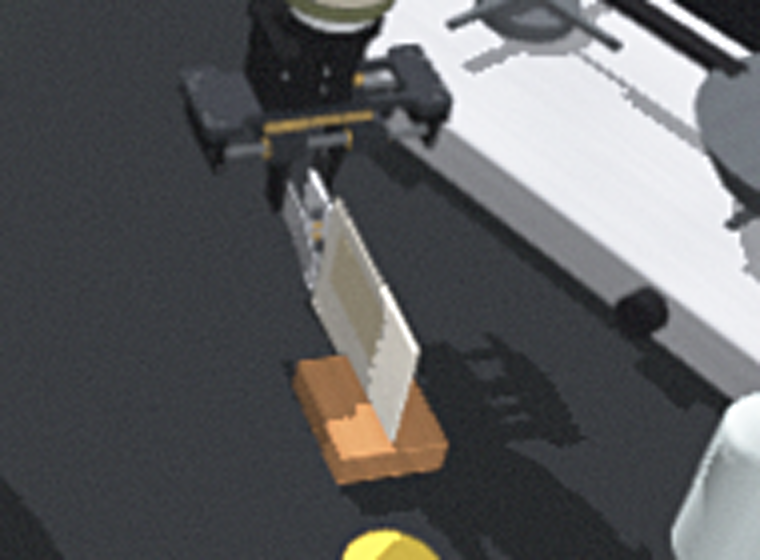

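The scene view shows the clip gaping around the card's free edge at about (322,290) in the crop, one jaw on each side and the card not touched. I'll nudge it 4 mm deeper and settle.

```bash
python3 -m crank '{"steps": [[[0.13,-0.11,0],[0,0,0]],[[0,0,0],[0,0,0]],[[0,0,0],[0,0,0]],[[0,0,0],[0,0,0]],[[0,0,0],[0,0,0]],[[0,0,0],[0,0,0]],[[0,0,0],[0,0,0]],[[0,0,0],[0,0,0]]]}'; python3 chk.py 7 | grep -E "card|\["|head -3; python3 -c "
from h import *
print(ticket.close_job())"
```

```text
time: 13.92
ee_pos: [0.4495, 0.3416, 0.0159]
eef_rot: [0.195, 0.981, 0.0, 0.0]
ft_force: [-0.0, -0.4, -0.6]
width: 0.0255
grip_force: 18.0
[0.44950992 0.34157803 0.01589285] [-0.  -0.4 -0.6] 0.025496707985270407
side card a [0.0665 0.2245] b near [-0.0056 -0.0018  0.0022]
0.05 34 b [-0.019  -0.0187  0.0144  0.015 ] amax 0.0587 z 0.055 0.0829
the job is handed in; nothing more can be done
None
```

Job handed in at about 14 s: the lever was pressed to its stop and sprang back to rest, and the clip is held squeezed open around the card's free edge, about 27 mm inside the jaws, with no contact force measured.

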